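# Change over the sample tin at the analyser's roller lane

### The job

The lidded tin standing at the stop of the roller lane has been analysed: first take it back to a free nest of the slanted rack, set down gently so that it lies flat and slides home against the ledge. Then take the other lidded tin from the rack and set it gently, lengthways, on the upper half of the roller lane, letting go there so that it rolls down by itself and comes to rest against the stop. Do not drop or tip the tins, and leave the open empty tin and the other things on the bench where they are.

Things in the scene. Friction and masses are not known exactly. Their poses are not given: they have to be found in the camera images.
- lane: Fixed gravity roller lane, 500 mm long, on steel feet: 18 free steel rollers, 18 mm thick, 26 mm apart. Origin on the bench under its middle; y along the lane, uphill; x across; z up. It rises 6 degrees towards +y; the roller tops are 85 mm above the bench at the origin. Side rails 74 mm apart, 6 mm thick, 10 mm above the roller tops. The stop, a rubber-faced plate, closes the low end.
- lane_stop (a point): Mid-lane point on the plane of the roller tops where the centre of a tin's underside lies when the tin is against the stop, whose face is 52 mm further downhill and stands 32 mm above the rollers. Axes as the lane's (level).
- lane_load (a point): Mid-lane point on the plane of the roller tops, 320 mm uphill of lane_stop: a good place for the centre of a tin's underside when setting it down on the upper half. Let go, a tin starts at once, rolls slowly and takes 1 to 4 s from here to the stop. Axes as the lane's (level).
- rack: Fixed slanted rack of dark grey plastic on a steel stand, 316 mm wide, 150 mm long up the slope. Origin on the bench under the middle nest; x level, away from the robot; y along the row; z up. The slippery plate rises 32 degrees towards +x. Three flat troughs (nests) 100 mm apart, 72 mm wide, between ribs 14 mm high; a ledge 22 mm high closes their low ends.
- nest0 (a point): Nest at the rack's -y end: the point of its floor under the centre of a tin that lies with its long side up the slope, underside on the plate and one short side against the ledge, mid-nest. Axes as the rack's (level, not sloped).
- nest1 (a point): The same point of the middle nest.
- nest2 (a point): The same point of the nest at the rack's +y end.
- tin_done: The analysed sample tin, at first against the stop of the roller lane: plain steel box with a closed flat lid, 104 mm long (x), 56 mm wide (y), 62 mm high (z), 0.25 to 0.5 kg. Origin at the centre of its underside, z out through the lid.
- tin_fresh: The sample tin to be loaded, at first lying in an end nest of the slanted rack. Same shape, size and axes as tin_done.
- tin_open: Empty steel tin without a lid, 104 x 56 x 48 mm (open at the top, 2 mm walls), lying in the other end nest of the rack; to be left there. Origin and axes as for the other tins.
- boat_tray: Bystander: steel tray 90 x 170 x 18 mm holding white ceramic boats, 20 mm high, between the robot and the lane. Origin at the centre of its underside.
- beaker: Bystander: glass beaker, 72 mm across, 85 mm high, between the robot and the low end of the lane. Origin at the centre of its underside.
- wash_bottle: Bystander: white plastic bottle, 68 mm across, 190 mm high, beyond the lane. Origin at the centre of its underside.
- jar: Bystander: amber jar with a black lid, 80 mm across, 110 mm high, beyond the rack. Origin at the centre of its underside.
- brush: Bystander: flat hand brush with a wooden handle, 180 mm long, lying between the robot and the rack. Origin under its middle, x along it.
There are look-alikes about, which are no part of the job. What is shaped like the tin_fresh but green is not meant.

How it is judged:
On the way, in this order (a step that is already met when the one before it is completed fails the run):
1. the analysed tin lies in a nest of the rack, let go ((distance between tin_done and nest0 below 0.014 m or distance between tin_done and nest1 below 0.014 m or distance between tin_done and nest2 below 0.014 m) and contact force between tin_done and the fingers below 0.2 N), for 0.2 s.
2. the fresh tin stands on the upper half of the rollers, let go (y of tin_fresh in the frame of lane above 0 m and x of tin_fresh in the frame of lane between -0.025 and 0.025 m and angle between tin_fresh's own z axis and vertical below 0.22 rad and contact force between tin_fresh and lane above 0.2 N and contact force between tin_fresh and the fingers below 0.2 N), for 0.06 s.
At the end, for the whole second after the job is handed in: The fresh tin stands lengthways on the rollers at the stop (within 14 mm of lane_stop and 15 degrees of the lane's line); the analysed tin lies flat in a nest (within 14 mm of its point, 15 degrees of its line, tilted 25 to 39 degrees); both at rest and released (distance between tin_fresh and lane_stop below 0.014 m and angle between tin_fresh's own z axis and vertical below 0.18 rad and angle between the x axis of tin_fresh and the y axis of lane, either way round below 0.26 rad and linear speed of each of tin_fresh, tin_done below 0.02 m/s and (distance between tin_done and nest0 below 0.014 m or distance between tin_done and nest1 below 0.014 m or distance between tin_done and nest2 below 0.014 m) and angle between tin_done's own z axis and vertical between 0.44 and 0.68 rad and angle between the y axis of tin_done and the y axis of rack, either way round below 0.26 rad and contact force between each of tin_done, tin_fresh and the fingers below 0.1 N); the robot touches nothing.
It fails at once if a tin is dropped or thrown (faster than 0.7 m/s while not held, a fall of about 25 mm) ((linear speed of tin_done above 0.7 m/s and contact force between tin_done and the fingers below 0.05 N) or (linear speed of tin_fresh above 0.7 m/s and contact force between tin_fresh and the fingers below 0.05 N)).
It fails at once if a tin is tipped over (more than 70 degrees) (angle between any of tin_done, tin_fresh's own z axis and vertical above 1.22 rad).
It fails at once if the open tin or another thing on the bench is moved more than 30 mm (distance of any of tin_open, boat_tray, beaker, wash_bottle, jar, brush from where it was at the start of the episode above 0.03 m).
It also fails if it takes over 58 s, if anything falls off the work surface, if the arm or the gripper's body presses on something with over 40 N, if the wrist force passes 120 N, or if a joint passes its speed limit or range.

### The arm

A 6-joint arm with a two-finger parallel gripper is mounted at the origin on the work surface. World frame = base frame: x ahead of the robot, y to its left, z up, the work surface at z = 0. Lengths are in m, angles in rad, forces in N, time in s.
With the tool pointing down it reaches from about 0.375 to 0.975 m from the base axis. Payload 3.8 kg.
Tool frame: the origin (TCP) lies midway between the tips of the shut fingers; the grasp point (between the pads) lies ctrl.grasp_offset behind it (ctrl.grasp_offset is the distance from the TCP to the grasp point, in m); z points along the fingers, y is the line along which they close (so a half turn about z gives the same grasp; the last joint's range is limited). The gripper opens to 88 mm and grips with 3 to 60 N. Pads are 18 mm wide; open, the fingers measure 123 mm over their backs; the gripper's body (75 mm by 187 mm) begins 45 mm behind the grasp point.
Start: joints at [1.105, 0.264, 1.604, -0, 1.274, -0.037], TCP at [0.281, 0.614, 0.239] pointing down, gripper open.
Joint ranges: [-2.63, 2.63], [-0.94, 2.18], [0.31, 2.57], [-1.31, 4.45], [0, 2.66], [-2.55, 2.55]. Speed limits (rad/s): [2.57, 2.57, 3.14, 3.14, 3.14, 3.14].

### API

Orientations are given as a unit quaternion [x, y, z, w].
In Python, from bench import sensors, optics, ctrl gives the robot as it stands.
- The arm moves only by the tool send_rows, never from a script. Its argument "increments" is a list of rows, each a list of 3 entries, a list of its own where there are three numbers: the closure in counts, from 0 (fully open) to 255 (shut), then the shift along the tool's x, y, z in cm, then the turn, a rotation vector about the tool's x, y, z in degrees. A call has 1 to 5 rows; each row shifts and turns the commanded pose from where the row before left it, along the tool's axes as they then stand; what a row does not reach is not made up. A row lasts 1/10 s, in which the tool goes at most 50 mm and 8.59 degrees, less where a joint would pass 70% of its speed; a pose out of reach is approached as far as the arm can. A call is refused whole if a number of a shift passes 5 or a number of a turn 8.59, either way. A call with a gripper value outside its range is refused whole. The fingers move at their own pace and stop on an object; "grip_force" is the grip in N (left out, the last holds). Time passes only in rows, so rows that do not move let the fingers close. It gives the time, the measured TCP pose, the force, the opening and the grip force at its end, in the units of the state.
- sensors.get_state(): the state, without advancing time (a new reading comes with each control period).
- optics.snapshot(name): name is "scene" or "top" or "wrist"; returns a dict with "color" (480x640x3 uint8, red, green, blue), "intrinsics" (3x3 intrinsics, pixels), "T" (4x4, takes a point from camera to world coordinates). Camera axes: x right, y down, z forward; pixel columns grow to the right and rows downward; lengths in m; the calibration is good to about 2 mm. A picture is of the moment at which its call begins. There is no depth.
- ctrl.close_job(): hands the job in; it is judged then, once.
Trained networks look in the newest picture that a camera, given by its name, has taken for a name from the list of things; names that differ only in an ending like _2 or _b are one class to them, and where a whole thing is asked for, a point or a joint stands for the part that bears it (a point fixed in the world has none). Each returns a list of dicts, best first, with "conf" (0 to 1); they miss things now and then, are a little off and sometimes report something else, mostly with a low value. They report only what shows in the picture. A call takes as long as a camera call. They do not tell look-alikes from the thing itself.
- optics.masks_of(name, camera): "mask" (480x640 bool, what is visible of it) and "at" ([column, row] in pixels, amid what is visible of it).
The state is a dict: "clock": time; "joints": joint angles; "joint_vel": joint speeds; "tau": joint torques, N m; "eef_pos": TCP position; "orientation": TCP orientation; "force": force on the tool from outside, world axes, zero at the start; "moment": the same for the moment, N m; "width": finger opening in m; "gripper_force": force on a finger pad.
Only numpy, scipy, OpenCV 4.12 (cv2) and the standard library are available. Lean on these libraries where they do the work, as an engineer would, in place of code of your own. Each camera call takes 0.05 s, during which the arm holds its last target. There are 200 camera calls.

## Working session

There is one attempt and no reset: what is moved stays moved. The work goes in short steps, Python scripts to look and compute and a tool call to move; the robot and the scene stay as the last step left them, time stands still between calls to the robot, and variables do not carry over. Pictures are saved under pics/ and viewed, at most 10 in all, crops included, and the job is handed in when it is done.

Besides the shell and the picture viewer there is one more tool, called after "Emit:" as name([rows], argument=value, ...), one row to a line, values as JSON. send_rows: Moves the arm, as the interface text tells. Its arguments: {"type":"object","properties":{"increments":{"type":"array","items":{"type":"array"}},"grip_force":{"type":"number"}},"required":["increments"]}

```bash
mkdir -p pics; cat > h.py <<'E'
import numpy as np,cv2
from bench import sensors,optics,ctrl
from scipy.spatial.transform import Rotation as R
def snap(n):
    s=optics.snapshot(n); return s['color'],np.array(s['intrinsics']),np.array(s['T'])
def proj(P,K,T):
    P=np.atleast_2d(P); c=(P-T[:3,3])@T[:3,:3]; p=c@K.T; return p[:,:2]/p[:,2:]
def ray(uv,K,T):
    d=T[:3,:3]@np.linalg.inv(K)@np.array([uv[0],uv[1],1.]); return T[:3,3],d/np.linalg.norm(d)
def atz(uv,K,T,z):
    o,d=ray(uv,K,T); return o+d*(z-o[2])/d[2]
def tri(obs):
    A=np.zeros((3,3));b=np.zeros(3)
    for uv,K,T in obs:
        o,d=ray(uv,K,T);M=np.eye(3)-np.outer(d,d);A+=M;b+=M@o
    return np.linalg.solve(A,b)
def save(n,c): cv2.imwrite('pics/'+n,c[:,:,::-1])
E
python3 - <<'E'
from h import *
print(ctrl.grasp_offset, sensors.get_state())
for n in ('top','scene'):
    c,K,T=snap(n); save(n+'.png',c); print(n,K.round(1).tolist(),T.round(3).tolist())
    for k in ['lane','rack','tin_done','tin_fresh','tin_open','boat_tray','beaker','wash_bottle','jar','brush']:
        print(k,[(round(m['conf'],2),np.round(m['at']).tolist(),int(m['mask'].sum())) for m in optics.masks_of(k,n)])
E
```

```text
0.0187 {'clock': 0.0, 'joints': array([ 1.10512135e+00,  2.64724730e-01,  1.60533342e+00, -5.56901725e-05,
        1.27371945e+00, -3.68890327e-02]), 'joint_vel': array([-4.43403335e-04,  2.01826894e-04, -7.84343513e-05, -2.39866728e-03,
       -1.70199352e-03, -7.95033179e-04]), 'tau': array([-1.84365985e-03, -5.02110600e+01, -3.56872594e+01,  7.27245840e-02,
        2.92891252e-02, -1.64693620e-04]), 'eef_pos': array([0.28033934, 0.61326141, 0.23742908]), 'orientation': array([ 2.12746216e-01,  9.77106879e-01, -1.06478385e-03, -2.45859036e-04]), 'force': array([-0.70814782, -0.10699143, -0.09398967]), 'moment': array([-0.0016355 , -0.04941752,  0.02933042]), 'gripper_force': 0.0, 'width': 0.08816574555640547}
top [[469.8, 0.0, 319.5], [0.0, 469.8, 233.5], [0.0, 0.0, 1.0]] [[-0.013, -0.989, 0.145, 0.346], [-1.0, 0.014, 0.004, 0.08], [-0.006, -0.145, -0.989, 1.466], [0.0, 0.0, 0.0, 1.0]]
lane []
rack [(0.63, [257.0, 225.0], 4027)]
tin_done [(0.92, [471.0, 239.0], 939), (0.21, [351.0, 164.0], 601)]
tin_fresh [(0.88, [184.0, 294.0], 952), (0.87, [238.0, 298.0], 825), (0.84, [153.0, 233
[... 423 characters left out ...]
[[0.061, 0.72, -0.691, 1.413], [0.998, -0.03, 0.056, 0.013], [0.02, -0.693, -0.72, 1.022], [0.0, 0.0, 0.0, 1.0]]
lane [(0.74, [248.0, 244.0], 5379), (0.34, [390.0, 259.0], 4945), (0.32, [358.0, 321.0], 1307)]
rack [(0.65, [390.0, 258.0], 4942)]
tin_done [(0.56, [172.0, 236.0], 1116)]
tin_fresh [(0.91, [497.0, 251.0], 868), (0.89, [430.0, 231.0], 688), (0.87, [450.0, 209.0], 686), (0.72, [397.0, 210.0], 837)]
tin_open [(0.67, [354.0, 231.0], 466)]
boat_tray [(0.93, [254.0, 211.0], 597)]
beaker [(0.65, [139.0, 206.0], 672), (0.64, [340.0, 208.0], 457)]
wash_bottle [(0.67, [295.0, 311.0], 1335)]
jar [(0.57, [357.0, 322.0], 1297), (0.45, [392.0, 255.0], 4947)]
brush [(0.71, [341.0, 210.0], 475)]
```

View pics/top.png

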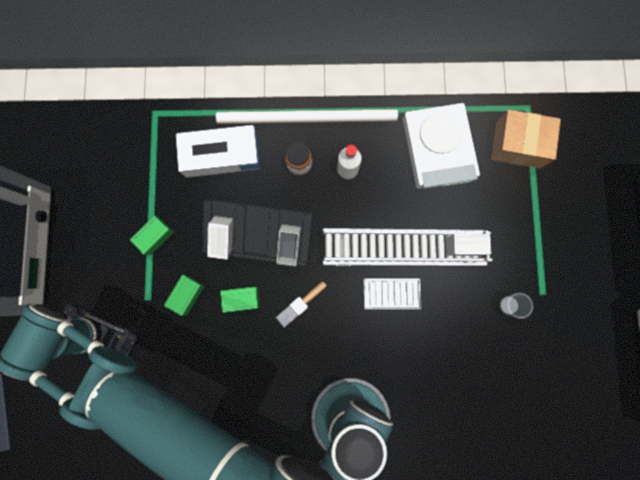

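View pics/scene.png

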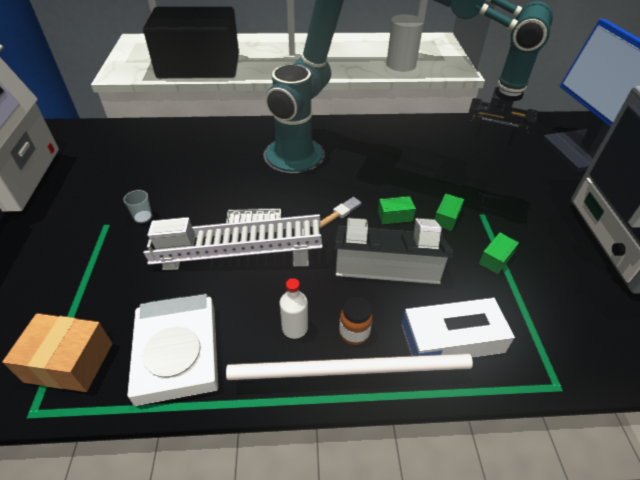

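The top view shows the lidded tin_done at the lane's right (low) end at (472,243). The rack holds the fresh tin in its left (+y) nest at (220,238), the open tin in its right nest at (288,244), and the middle nest is free. The three green blocks are look-alikes. The scene view agrees.

```bash
cat >> h.py <<'E'
def state():
    s=sensors.get_state(); return np.array(s['eef_pos']),R.from_quat(s['orientation']),s
def go(p,Rt):
    """shift in tool cm and rotvec deg (tool) from present pose to target"""
    p0,R0,s=state(); print('shift cm',(R0.inv().apply(p-p0)*100).round(2),'turn deg',np.degrees((R0.inv()*Rt).as_rotvec()).round(2),'t',round(s['clock'],2))
def frame(y,z):
    y=np.array(y,float);z=np.array(z,float);z/=np.linalg.norm(z);x=np.cross(y,z);x/=np.linalg.norm(x);y=np.cross(z,x);return R.from_matrix(np.c_[x,y,z])
E
python3 - <<'E'
from h import *
c,K,T=snap('wrist');save('w0.png',c)
p,Rt,s=state(); print(K.tolist(),'cam in tool',Rt.inv().apply(T[:3,3]-p).round(4),(Rt.inv().as_matrix()@T[:3,:3]).round(3).tolist())
c,K,T=snap('top')
for n,uv,z in [('done',(472,243),.13),('lane hi',(326,246),.11),('lane lo',(489,246),.06),('fresh',(220,238),.15),('open',(288,244),.14),('rackTL',(205,203),.15),('rackTR',(311,213),.15),('rackBL',(203,257),.06),('rackBR',(308,264),.06)]: print(n,atz(uv,K,T,z).round(3))
go(np.array([.42,.22,.42]),frame([0,1,0],[.2,0,-1]))
E
```

```text
[[366.6064810430845, 0.0, 318.4108342529977], [0.0, 366.6064810430845, 241.29743081220005], [0.0, 0.0, 1.0]] cam in tool [ 0.0841 -0.0006 -0.1458] [[0.0, -0.946, -0.323], [1.0, 0.0, 0.001], [-0.0, -0.323, 0.946]]
done [ 0.508 -0.351  0.13 ]
lane hi [0.508 0.067 0.11 ]
lane lo [ 0.507 -0.424  0.06 ]
fresh [0.53  0.367 0.15 ]
open [0.512 0.175 0.14 ]
rackTL [0.632 0.412 0.15 ]
rackTR [0.598 0.108 0.15 ]
rackBL [0.486 0.436 0.06 ]
rackBR [0.46  0.121 0.06 ]
shift cm [-29.05 -30.03 -18.13] turn deg [ -2.43 -11.14 -24.49] t 1.2
```

Emit:
send_rows([
  [0,[-3,-3,-4],[0,0,0]],
  [0,[-3,-3,-4],[0,0,0]],
  [0,[-4,-4,-3],[0,0,0]],
  [0,[-4,-4,-3],[0,-2,-5]],
  [0,[-4,-4,-2],[0,-2,-5]],
])

```text
clock: 1.7
eef_pos: [0.3572, 0.4193, 0.3741]
orientation: [0.125, 0.992, -0.007, 0.035]
force: [0.1, 0.0, 0.3]
width: 0.0882
gripper_force: 0.0
```

```bash
python3 - <<'E'
from h import *
go(np.array([.42,.27,.40]),frame([0.1,1,0],[.2,0,-1]))
E
```

```text
shift cm [ -9.94 -12.92  -1.82] turn deg [-2.53 -7.07 -8.61] t 1.7
```

Emit:
send_rows([
  [0,[-3.3,-4.3,-0.6],[-0.8,-2.3,-2.8]],
  [0,[-3.3,-4.3,-0.6],[-0.8,-2.3,-2.8]],
  [0,[-3.3,-4.3,-0.6],[-0.8,-2.3,-2.8]],
  [0,[0,0,0],[0,0,0]],
  [0,[0,0,0],[0,0,0]],
])

```text
clock: 2.2
eef_pos: [0.4192, 0.2861, 0.3988]
orientation: [0.054, 0.994, 0.004, 0.096]
force: [1.1, -0.3, 0.3]
width: 0.0876
gripper_force: 0.0
```

```bash
python3 - <<'E'
from h import *
c,K,T=snap('wrist');save('w1.png',c);np.savez('w1.npz',c=c,K=K,T=T)
for k in ['rack','tin_fresh','tin_open']: print(k,[(round(m['conf'],2),np.round(m['at']).tolist(),int(m['mask'].sum())) for m in optics.masks_of(k,'wrist')])
print(state()[0])
E
```

```text
rack [(0.74, [312.0, 241.0], 21574)]
tin_fresh [(0.92, [395.0, 223.0], 4677), (0.85, [345.0, 73.0], 5339), (0.61, [542.0, 199.0], 4833), (0.51, [259.0, 348.0], 2729)]
tin_open [(0.84, [235.0, 223.0], 4288)]
[0.41850615 0.2880053  0.39728735]
```

View pics/w1.png

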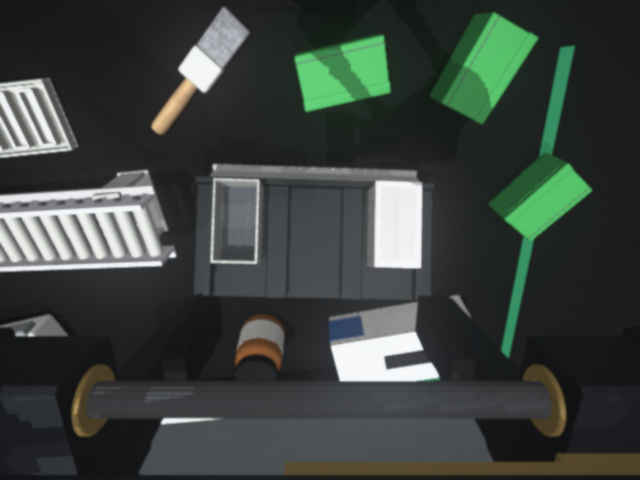

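The wrist view shows the rack at (312,241), with the free middle nest at about (313,240). The fresh lid spans (372-422, 180-268), the open tin sits at (235,222), and the lane's high end is at left. I'll take a second view shifted along -y.

Emit:
send_rows([
  [0,[0,-4,1],[0,0,0]],
  [0,[0,-4,1],[0,0,0]],
  [0,[0,-4,1],[0,0,0]],
  [0,[0,0,0],[0,0,0]],
  [0,[0,0,0],[0,0,0]],
])

```text
clock: 2.9
eef_pos: [0.4122, 0.1679, 0.3662]
orientation: [0.053, 0.994, 0.003, 0.095]
force: [-0.1, 0.1, 0.5]
width: 0.0884
gripper_force: 0.0
```

```bash
python3 - <<'E'
from h import *
c,K,T=snap('wrist');np.savez('w2.npz',c=c,K=K,T=T)
D={}
for k in ['rack','tin_fresh','tin_open']: 
    for m in optics.masks_of(k,'wrist'): print(k,round(m['conf'],2),np.round(m['at']).tolist(),int(m['mask'].sum()))
a=np.load('w1.npz')['c'][160:310,180:450]; b=c[110:310,180:580]
def enh(i): return cv2.resize(np.clip(i.astype(float)*2.2+10,0,255).astype(np.uint8),None,fx=2,fy=2,interpolation=cv2.INTER_CUBIC)
A=enh(a);B=enh(b); o=np.zeros((A.shape[0]+B.shape[0],800,3),np.uint8); o[:300,:540]=A;o[300:,:800]=B; cv2.imwrite('pics/crop.png',o[:600,:,::-1]); cv2.imwrite('pics/crop.png',cv2.resize(o,(800,o.shape[0]))[:,:,::-1] if o.shape[0]<=600 else o[:600,:,::-1]); print(o.shape)
E
```

```text
rack 0.75 [396.0, 248.0] 22803
tin_fresh 0.82 [498.0, 234.0] 6331
tin_fresh 0.66 [452.0, 68.0] 6920
tin_fresh 0.6 [620.0, 209.0] 3195
tin_fresh 0.55 [594.0, 69.0] 8328
tin_open 0.61 [333.0, 229.0] 4257
(700, 800, 3)
```

View pics/crop.png

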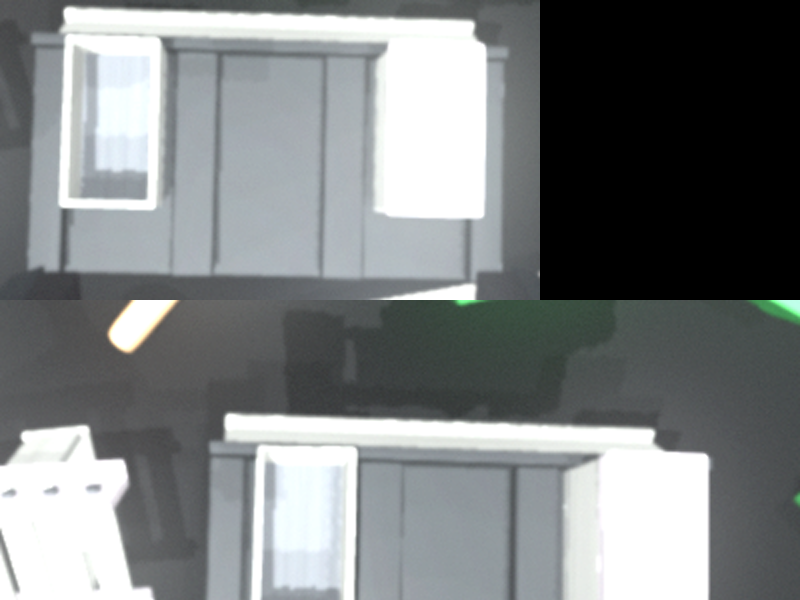

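```bash
cat >> h.py <<'E'
from scipy.optimize import least_squares
def quad(c,near,rad=70,thr=None,show=False):
    g=c.min(axis=2).astype(np.uint8); u,v=map(int,near)
    t=thr or int(g[v-5:v+6,u-5:u+6].mean()*.8)
    m=(g>t).astype(np.uint8); n,l=cv2.connectedComponents(m); m=(l==l[v,u]).astype(np.uint8)
    m=cv2.morphologyEx(m,cv2.MORPH_OPEN,np.ones((5,5),np.uint8))
    h=cv2.convexHull(max(cv2.findContours(m,0,2)[0],key=cv2.contourArea))
    for e in np.arange(1,15,.5):
        q=cv2.approxPolyDP(h,e,True)[:,0]
        if len(q)<=4: break
    return q.astype(float),t,int(m.sum())
def lidpts(x,H=.062):
    P=np.array([[-.052,-.028,H],[.052,-.028,H],[.052,.028,H],[-.052,.028,H]]); return R.from_rotvec(x[3:]).apply(P)+x[:3]
def fit(obs,x0,H=.062):
    def order(q,K,T):
        p=proj(lidpts(x0,H),K,T); import itertools
        return q[list(min(itertools.permutations(range(4)),key=lambda o:np.sum((q[list(o)]-q.mean(0)-p+p.mean(0))**2)))]
    O=[(order(q,K,T),K,T) for q,K,T in obs]
    r=least_squares(lambda x:np.concatenate([(proj(lidpts(x,H),K,T)-q).ravel() for q,K,T in O]),x0,loss='soft_l1')
    return r.x,np.abs(r.fun).reshape(-1,2).max(1)
E
python3 - <<'E'
from h import *
obs=[]
for f,uv in (('w1.npz',(398,225)),('w2.npz',(508,240))):
    d=np.load(f); c=d['c']; q,t,a=quad(c,uv); print(f,q.tolist(),t,a); obs.append((q+.0,d['K'],d['T']))
a=np.radians(32);yaw=-.09
x0=np.r_[.55,.36,.1,(R.from_euler('z',yaw)*R.from_euler('y',-a)).as_rotvec()]
x,r=fit(obs,x0); print(x.round(4),r.round(2)); Q=R.from_rotvec(x[3:]);M=Q.as_matrix();print(M.round(3).tolist(), 'tilt',np.degrees(np.arccos(M[2,2])))
np.save('fresh.npy',x)
d=np.load('w1.npz');K,T=d['K'],d['T']
for uv in [(287,296.5),(342.5,297),(195,295),(431,297)]:
    o,dd=ray(uv,K,T);n=M[:,2];p0=x[:3]+.014*n;P=o+dd*((p0-o)@n)/(dd@n); print(uv,P.round(3),'rel fresh',(M.T@(P-x[:3])).round(4))
E
```

```text
w1.npz [[377.0, 181.0], [421.0, 186.0], [419.0, 267.0], [375.0, 266.0]] 188 3960
w2.npz [[531.0, 188.0], [532.0, 278.0], [484.0, 277.0], [484.0, 188.0]] 181 4500
[ 0.5587  0.3718  0.0754 -0.0619 -0.5919 -0.1571] [0.28 0.33 1.36 2.71 1.22 0.21 0.85 1.06]
[[0.818, 0.165, -0.551], [-0.13, 0.986, 0.103], [0.56, -0.013, 0.828]] tilt 34.064972802038234
(287, 296.5) [0.607 0.229 0.142] rel fresh [ 0.0957 -0.1341  0.014 ]
(342.5, 297) [0.618 0.301 0.141] rel fresh [ 0.0943 -0.0605  0.014 ]
(195, 295) [0.588 0.111 0.145] rel fresh [ 0.097  -0.2532  0.014 ]
(431, 297) [0.635 0.42  0.137] rel fresh [0.0911 0.0595 0.014 ]
```

```bash
cat >> h.py <<'E'
def fit4(obs,x0,base):  # pos + yaw; base: rotation before yaw
    f=lambda v:np.r_[v[:3],(R.from_euler('z',v[3])*base).as_rotvec()]
    def order(q,K,T):
        p=proj(lidpts(f(x0)),K,T); import itertools
        return q[list(min(itertools.permutations(range(4)),key=lambda o:np.sum((q[list(o)]-q.mean(0)-p+p.mean(0))**2)))]
    O=[(order(q,K,T),K,T) for q,K,T in obs]
    r=least_squares(lambda v:np.concatenate([(proj(lidpts(f(v)),K,T)-q).ravel() for q,K,T in O]),x0,loss='soft_l1')
    return r.x,r.fun.reshape(-1,2)
E
python3 - <<'E'
from h import *
base=R.from_euler('y',-np.radians(32))
print(np.load('w1.npz')['c'][225,362:432,1].tolist()); print(np.load('w1.npz')['c'][172:276,400,1].tolist())
for th in (110,130,150,170):
    obs=[]
    for f,uv in (('w1.npz',(398,225)),('w2.npz',(508,240))):
        d=np.load(f); q,t,a=quad(d['c'],uv,thr=th); print(th,q.tolist()); obs.append((q,d['K'],d['T']))
    x,r=fit4(obs,[.55,.36,.08,-.1],base); print(x.round(4),r.round(1).tolist())
E
```

```text
[67, 70, 71, 74, 79, 91, 103, 108, 110, 110, 112, 122, 162, 215, 237, 245, 246, 247, 245, 241, 240, 241, 240, 240, 240, 240, 239, 239, 240, 240, 240, 239, 237, 235, 235, 237, 239, 240, 240, 240, 241, 242, 242, 242, 242, 241, 241, 241, 241, 240, 240, 240, 243, 243, 244, 245, 246, 245, 235, 193, 125, 85, 77, 77, 76, 76, 76, 75, 72, 64]
[143, 144, 140, 132, 121, 114, 112, 114, 133, 183, 230, 244, 246, 246, 244, 242, 240, 240, 240, 239, 240, 239, 239, 239, 239, 239, 240, 239, 240, 240, 240, 240, 240, 240, 240, 239, 240, 240, 240, 240, 240, 240, 240, 240, 240, 240, 240, 240, 240, 240, 240, 240, 240, 240, 240, 240, 240, 241, 240, 240, 240, 240, 241, 241, 241, 241, 241, 241, 241, 241, 241, 241, 241, 241, 241, 241, 241, 241, 241, 241, 241, 241, 242, 242, 242, 242, 242, 242, 244, 246, 247, 248, 248, 246, 237, 198, 131, 89, 81, 82, 81, 81, 80, 80]
110 [[421.0, 182.0], [421.0, 267.0], [374.0, 267.0], [375.0, 179.0]]
110 [[484.0, 185.0], [533.0, 188.0], [531.0, 280.0], [482.0, 277.0]]
[ 0.5537  0.3707  0.0789 -0.1558] [[0.5, 1.1], [-0.8, -1.2], [-1.8, 0.2], [-0.0, -0.1], [0.4, 0.6], [0.9, 0.4], 
[... 156 characters left out ...]
 278.0]]
[ 0.5551  0.3722  0.0777 -0.1371] [[0.4, 0.0], [-0.5, -0.6], [-0.6, 1.1], [0.9, 0.1], [-0.2, 0.6], [0.7, 0.0], [0.3, -0.1], [-1.0, -1.2]]
150 [[377.0, 180.0], [421.0, 184.0], [420.0, 267.0], [374.0, 266.0]]
150 [[532.0, 188.0], [532.0, 278.0], [484.0, 278.0], [484.0, 187.0]]
[ 0.5559  0.3727  0.0761 -0.1463] [[-0.8, 1.0], [0.6, 0.0], [0.3, 0.1], [0.4, -1.6], [0.2, -0.5], [-0.6, -0.4], [-0.3, 0.8], [0.1, 0.2]]
170 [[419.0, 183.0], [420.0, 267.0], [375.0, 266.0], [376.0, 181.0]]
170 [[485.0, 186.0], [532.0, 189.0], [531.0, 279.0], [483.0, 276.0]]
[ 0.5564  0.3726  0.0751 -0.1537] [[0.5, -0.1], [-0.6, -0.2], [-0.1, 0.1], [2.6, -0.3], [-0.7, 0.4], [-0.1, 1.3], [0.0, -0.2], [-0.1, -0.6]]
```

```bash
cat >> h.py <<'E'
def refine(c,q,lvl):
    g=c[:,:,1].astype(np.float32); ctr=q.mean(0); L=[]
    for i in range(4):
        a,b=q[i],q[(i+1)%4]; d=(b-a)/np.linalg.norm(b-a); n=np.array([-d[1],d[0]]); n*=np.sign((a-ctr)@n)
        pts=[]; s=np.arange(-5,5.01,.1)
        for t in np.linspace(.15,.85,25):
            X=a+(b-a)*t+s[:,None]*n
            v=cv2.remap(g,X[:,:1].astype(np.float32),X[:,1:].astype(np.float32),cv2.INTER_LINEAR).ravel()
            k=np.where((v[:-1]>lvl)&(v[1:]<=lvl))[0]
            if len(k): pts.append(X[k[np.argmin(abs(s[k]))]])
        vx,vy,x,y=cv2.fitLine(np.array(pts,np.float32),cv2.DIST_HUBER,0,.01,.01).ravel(); L.append((np.array([x,y]),np.array([vx,vy])))
    out=[]
    for i in range(4):
        (p,d),(r,e)=L[i-1],L[i]; out.append(p+d*np.linalg.solve(np.c_[d,-e],r-p)[0])
    return np.array(out)
E
python3 - <<'E'
from h import *
base=R.from_euler('y',-np.radians(32))
obs=[]
for f,uv in (('w1.npz',(398,225)),('w2.npz',(508,240))):
    d=np.load(f); q,t,a=quad(d['c'],uv,thr=150); q=refine(d['c'],q,175); print(q.round(1).tolist()); obs.append((q,d['K'],d['T']))
x,r=fit4(obs,[.55,.36,.08,-.1],base); print(x.round(4),r.round(1).tolist())
x6,r6=fit(obs,np.r_[x[:3],(R.from_euler('z',x[3])*base).as_rotvec()]);M=R.from_rotvec(x6[3:]).as_matrix();print(x6[:3].round(4),'tilt',np.degrees(np.arccos(M[2,2])).round(1),r6.round(2))
M=(R.from_euler('z',x[3])*base).as_matrix(); np.save('fresh.npy',x)
d=np.load('w1.npz');K,T=d['K'],d['T']
for uv in [(287,296.5),(342.5,297),(195,295),(431,297)]:
    o,dd=ray(uv,K,T);n=M[:,2];p0=x[:3]+.014*n;P=o+dd*((p0-o)@n)/(dd@n); print(uv,P.round(3),'rel fresh',(M.T@(P-x[:3])).round(4))
p=np.array([.45,-.25,.36]); go(p,frame([1,0,0],[0,0,-1]))
E
```

```text
[[375.1000061035156, 179.89999389648438], [421.79998779296875, 181.89999389648438], [420.5, 268.0], [373.6000061035156, 266.5]]
[[532.5999755859375, 187.60000610351562], [532.5999755859375, 279.0], [483.1000061035156, 278.3999938964844], [483.6000061035156, 185.6999969482422]]
[ 0.5536  0.3711  0.0799 -0.1445] [[0.0, 0.6], [0.1, -0.1], [-0.6, -0.6], [-0.9, -0.1], [0.7, 0.3], [0.6, -0.3], [-0.1, 0.2], [0.0, 0.0]]
[0.5542 0.3728 0.0795] tilt 32.2 [0.75 0.22 0.64 0.71 0.45 0.49 0.26 0.3 ]
(287, 296.5) [0.607 0.229 0.142] rel fresh [ 0.0954 -0.1332  0.014 ]
(342.5, 297) [0.617 0.301 0.142] rel fresh [ 0.0947 -0.0599  0.014 ]
(195, 295) [0.59  0.11  0.142] rel fresh [ 0.0957 -0.2532  0.014 ]
(431, 297) [0.632 0.419 0.141] rel fresh [0.0925 0.0587 0.014 ]
shift cm [ -7.82 -41.3    1.51] turn deg [ 8.82  8.19 83.82] t 3.1
```

Emit:
send_rows([
  [0,[-1,-4.5,0.5],[0.9,0.8,8.3]],
  [0,[0,-4.5,0.5],[0.9,0.8,8.3]],
  [0,[1,-4.5,0],[0.9,0.8,8.3]],
  [0,[-2,-4.5,0],[0.9,0.8,8.3]],
  [0,[-3,-4,0],[0.9,0.8,8.3]],
])

```text
clock: 3.6
eef_pos: [0.3729, -0.0587, 0.3567]
orientation: [0.405, 0.913, 0.001, 0.053]
force: [1.5, -0.4, -0.1]
width: 0.0881
gripper_force: 0.0
```

```bash
python3 - <<'E'
from h import *
p=np.array([.50,-.22,.36]); go(p,frame([1,0,0],[0,0,-1])); print(state()[0])
E
```

```text
shift cm [-20.43  -1.42   1.56] turn deg [ 4.44  4.27 42.07] t 3.6
[ 0.37292416 -0.05868236  0.35668701]
```

Emit:
send_rows([
  [0,[-4,-0.5,0.2],[0.8,0.8,8.4]],
  [0,[-4,0,0.2],[0.8,0.8,8.4]],
  [0,[-4,1,0],[0.8,0.8,8.4]],
  [0,[-3,3,0],[0.8,0.8,8.4]],
  [0,[-3,4,0],[0.8,0.8,8.4]],
])

```text
clock: 4.1
eef_pos: [0.5283, -0.2005, 0.3652]
orientation: [0.708, 0.706, 0.002, 0.004]
force: [0.1, -0.6, 0.6]
width: 0.088
gripper_force: 0.0
```

```bash
python3 - <<'E'
from h import *
p=np.array([.50,-.22,.36]); go(p,frame([1,0,0],[0,0,-1])); print(state()[0])
E
```

```text
shift cm [-1.95 -2.83  0.5 ] turn deg [ 0.45  0.12 -0.13] t 4.1
[ 0.52826104 -0.2005469   0.36515367]
```

```bash
python3 - <<'E'
from h import *
c,K,T=snap('wrist');save('w3.png',c);np.savez('w3.npz',c=c,K=K,T=T)
for k in ['lane','tin_done']: print(k,[(round(m['conf'],2),np.round(m['at']).tolist(),int(m['mask'].sum())) for m in optics.masks_of(k,'wrist')])
E
```

```text
lane [(0.73, [299.0, 138.0], 21856)]
tin_done [(0.6, [296.0, 309.0], 4669)]
```

Emit:
send_rows([
  [0,[0,-5,1],[0,0,0]],
  [0,[0,-5,1],[0,0,0]],
  [0,[0,0,1],[0,0,0]],
  [0,[0,0,0],[0,0,0]],
  [0,[0,0,0],[0,0,0]],
])

```text
clock: 4.75
eef_pos: [0.4291, -0.2, 0.3354]
orientation: [0.705, 0.709, 0.002, 0.005]
force: [0.8, 0.2, 0.4]
width: 0.0884
gripper_force: 0.0
```

```bash
python3 - <<'E'
from h import *
c,K,T=snap('wrist');save('w4.png',c);np.savez('w4.npz',c=c,K=K,T=T)
for k in ['lane','tin_done']: print(k,[(round(m['conf'],2),np.round(m['at']).tolist(),int(m['mask'].sum())) for m in optics.masks_of(k,'wrist')])
print(state()[0])
a=np.load('w3.npz')['c']; o=np.vstack([a,c]); cv2.imwrite('pics/pair.png',cv2.resize(np.hstack([a,c]),(800,300))[:,:,::-1])
E
```

```text
lane [(0.7, [385.0, 140.0], 24499)]
tin_done [(0.98, [380.0, 321.0], 5603)]
[ 0.42968215 -0.20053242  0.33540754]
```

View pics/w3.png

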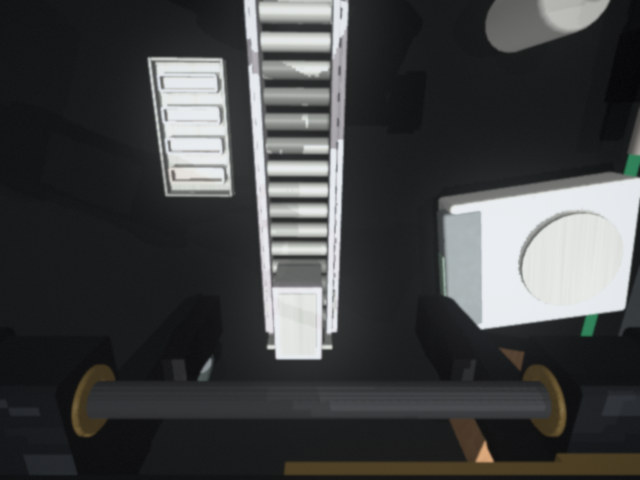

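View pics/w4.png

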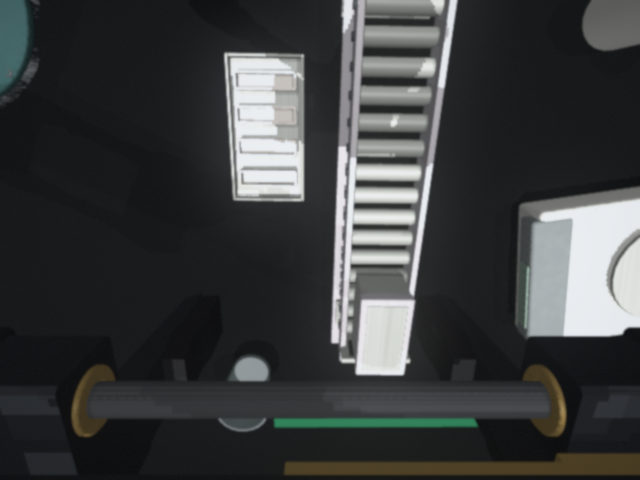

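Both views show tin_done at the stop, with its lid at about (298,323) in the first and (384,334) in the second. The rails and rollers run straight up the image.

```bash
python3 - <<'E'
from h import *
base=R.from_euler('z',np.pi/2)*R.from_euler('y',-np.radians(6))
obs=[]
for f,q0 in (('w3.npz',[(274,289),(322,289),(321,358),(275,359)]),('w4.npz',[(361,297),(413,295),(405,374),(357,373)])):
    d=np.load(f); c=d['c']; q0=np.array(q0,float); u,v=q0.mean(0).astype(int); lv=c[v,u-10:u+10,1].mean()
    print('lid',lv,'down',c[270:300,u,1].tolist(),'across',c[v,u-32:u+32,1].tolist())
    q=refine(c,q0,165); print(q.round(1).tolist()); obs.append((q,d['K'],d['T']))
x,r=fit4(obs,[.508,-.351,.06,0],base); print(x.round(4),r.round(1).tolist())
x6,r6=fit(obs,np.r_[x[:3],(R.from_euler('z',x[3])*base).as_rotvec()]);M=R.from_rotvec(x6[3:]).as_matrix();print(x6[:3].round(4),'tilt',np.degrees(np.arccos(M[2,2])).round(1),r6.round(2)); np.save('done.npy',x)
c=np.load('w3.npz')['c']
for v in (54,109,158,200,240): print(v,c[v,240:356,1].tolist())
E
```

```text
lid 225.05 down [100, 101, 101, 101, 101, 101, 100, 101, 102, 103, 103, 105, 106, 109, 110, 117, 139, 178, 216, 230, 233, 231, 224, 210, 210, 222, 226, 227, 227, 226] across [204, 223, 226, 226, 226, 223, 206, 188, 215, 232, 236, 237, 236, 235, 234, 233, 231, 229, 229, 230, 230, 230, 231, 231, 231, 232, 231, 230, 229, 228, 228, 226, 224, 222, 220, 219, 219, 220, 221, 220, 220, 219, 219, 219, 219, 218, 218, 219, 219, 209, 204, 220, 228, 227, 218, 186, 134, 102, 98, 109, 149, 204, 230, 236]
[[273.79998779296875, 286.70001220703125], [322.0, 286.79998779296875], [320.8999938964844, 358.5], [274.0, 358.5]]
lid 218.6 down [109, 111, 106, 96, 88, 90, 96, 100, 101, 100, 100, 100, 101, 100, 101, 100, 100, 101, 101, 102, 102, 102, 104, 105, 108, 109, 109, 111, 122, 155] across [90, 88, 88, 87, 89, 103, 146, 199, 225, 230, 230, 228, 224, 218, 221, 223, 222, 220, 220, 221, 221, 221, 221, 222, 222, 222, 223, 223, 221, 220, 220, 220, 219, 217, 213, 212, 212, 214, 216, 218, 218, 219, 218, 218, 219, 219, 219, 218, 218, 219, 219, 211, 210, 223, 228, 227, 220, 184, 120, 64, 48, 46, 46, 44]
[[361.1000
[... 2127 characters left out ...]
, 45, 45, 45, 44, 45, 44, 44, 44, 44, 44, 43, 43, 44, 43, 42, 43, 42, 42, 43, 58, 102, 169, 222, 235, 237, 234, 222, 191, 194, 224, 235, 233, 214, 146, 74, 45, 41, 41, 42, 40, 41, 41, 39, 39, 39, 40, 38, 39]
240 [39, 39, 39, 39, 39, 41, 40, 41, 42, 42, 42, 41, 41, 43, 42, 40, 41, 44, 63, 115, 174, 210, 222, 228, 232, 234, 232, 221, 175, 121, 93, 84, 77, 68, 65, 63, 63, 63, 64, 64, 63, 64, 64, 64, 65, 66, 66, 66, 65, 65, 65, 64, 64, 64, 65, 64, 65, 65, 65, 65, 64, 64, 63, 62, 60, 60, 61, 61, 60, 60, 59, 59, 59, 60, 59, 59, 59, 59, 58, 59, 58, 59, 58, 57, 57, 55, 58, 91, 158, 218, 232, 234, 231, 219, 182, 164, 188, 222, 228, 205, 135, 67, 45, 42, 44, 42, 42, 42, 41, 42, 41, 41, 40, 40, 40, 39]
```

```bash
python3 - <<'E'
from h import *
d=np.load('w3.npz');K,T=d['K'],d['T']
rows=[54,109,158,200,240]; L=[257.8,261.3,264,266.2,268.6]; Rr=[331.6,331,329.7,328.7,327.8]
t6=np.tan(np.radians(6)); n0=np.array([0,-np.sin(np.radians(6)),np.cos(np.radians(6))])
def f(v):
    x,yaw,z=v; Rz=R.from_euler('z',yaw); n=Rz.apply(n0); p0=np.array([x,-.2,z]); out=[]
    for r,l,q in zip(rows,L,Rr):
        for u,s in ((l,-.037),(q,.037)):
            o,dd=ray((u,r),K,T); P=o+dd*((p0+.01*n-o)@n)/(dd@n); out.append(Rz.inv().apply(P-p0)[0]-s)
    return np.array(out)*1000
r=least_squares(f,[.507,0,.08]);v=r.x;print(v.round(4),r.fun.round(1))
Rz=R.from_euler('z',v[1])
x=np.load('done.npy'); print('tin in lane', Rz.inv().apply(x[:3]-[v[0],-.2,v[2]]), 'roller z at tin y', v[2]+(x[1]+.2)*t6)
# lane upper end from top cam pixel handled later
# grasp pose
tn=R.from_euler('z',v[1]).apply(n0); yx=Rz.apply([1,0,0])
for z0 in (.066,):
    P=np.array([x[0],-.346,z0]); tip=P+tn*(.038-ctrl.grasp_offset); Rt=frame(yx,-tn); print('tcp',tip); go(tip+tn*.10,Rt)
E
```

```text
[ 0.5064 -0.0079  0.0754] [-0.3 -0.1  0.1  0.4  0.1  0.1 -0.  -0.1  0.2 -0.3]
tin in lane [-1.09970284e-04 -1.44836382e-01 -6.74057351e-03] roller z at tin y 0.06021570113352315
tcp [ 0.50510307 -0.34801734  0.08519427]
shift cm [-15.78   7.32  15.2 ] turn deg [0.5  6.18 0.73] t 4.9
```

Emit:
send_rows([
  [0,[-4,2,3],[0.1,1.2,0.2]],
  [0,[-4,2,4],[0.1,1.2,0.2]],
  [0,[-4,2,4],[0.1,1.2,0.2]],
  [0,[-3.5,1.3,3],[0.1,1.3,0.1]],
  [0,[0,0,0],[0.1,1.3,0]],
])

```text
clock: 5.4
eef_pos: [0.4929, -0.3372, 0.1991]
orientation: [0.71, 0.702, 0.036, -0.043]
force: [-1.0, 0.8, 0.5]
width: 0.0878
gripper_force: 0.0
```

```bash
cat >> h.py <<'E'
LX=lambda y:.5064+.0079*(y+.2)
tn=R.from_euler('z',-.0079).apply([0,-np.sin(np.radians(6)),np.cos(np.radians(6))]); Rlane=frame([1,-.0079,0],-tn)
E
python3 - <<'E'
from h import *
go(np.array([.5053,-.3480,.085]),Rlane)
E
```

```text
shift cm [-2.33  1.36 11.21] turn deg [-0.54 -0.41 -0.18] t 5.4
```

Emit:
send_rows([
  [0,[0,0,1],[0,0,0]],
  [0,[0,0,0],[0,0,0]],
  [0,[0,0,0],[0,0,0]],
])

```text
clock: 5.7
eef_pos: [0.4942, -0.334, 0.1979]
orientation: [0.709, 0.704, 0.037, -0.037]
force: [0.2, -0.2, 0.6]
width: 0.0884
gripper_force: 0.0
```

```bash
python3 - <<'E'
from h import *
go(np.array([.5053,-.3480,.085]),Rlane)
c,K,T=snap('wrist'); print([(m['conf'],m['at']) for m in optics.masks_of('tin_done','wrist')])
x=np.load('done.npy'); b=R.from_euler('z',np.pi/2-.0079)*R.from_euler('y',-np.radians(6))
p=proj(lidpts(np.r_[.5053,-.346,.066,b.as_rotvec()]),K,T); print(p.round())
cv2.polylines(c,[p.astype(np.int32)],True,(255,0,0),1); save('w5.png',c)
E
```

```text
shift cm [-2.56  1.12 11.08] turn deg [0.01 0.02 0.03] t 5.7
[(0.95, [329.8, 277.7])]
[[375. 362.]
 [383. 217.]
 [290. 217.]
 [294. 362.]]
```

View pics/w5.png

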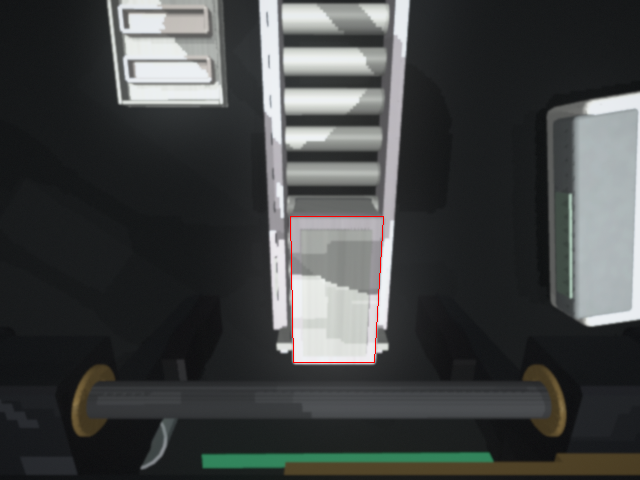

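The projected lid outline at (290-383, 217-362) matches the tin's lid closely. The measured pose holds, so I'll descend.

Emit:
send_rows([
  [0,[-1.3,0.6,1.5],[0,0,0]],
  [0,[-1.3,0.5,2.5],[0,0,0]],
  [0,[0,0,3],[0,0,0]],
  [0,[0,0,2.5],[0,0,0]],
  [0,[0,0,1],[0,0,0]],
])

```text
clock: 6.3
eef_pos: [0.5034, -0.348, 0.0878]
orientation: [0.709, 0.703, 0.037, -0.039]
force: [0.5, 1.1, 1.1]
width: 0.088
gripper_force: 0.0
```

```bash
python3 - <<'E'
from h import *
go(np.array([.5053,-.3480,.085]),Rlane)
E
```

```text
shift cm [-0.03  0.19  0.28] turn deg [-0.19 -0.14 -0.01] t 6.3
```

Emit:
send_rows([
  [0,[0,0.1,0.2],[0,0,0]],
  [255,[0,0,0],[0,0,0]],
  [255,[0,0,0],[0,0,0]],
  [255,[0,0,0],[0,0,0]],
  [255,[0,0,0],[0,0,0]],
], grip_force=25)

```text
clock: 6.8
eef_pos: [0.506, -0.3499, 0.0883]
orientation: [0.709, 0.703, 0.037, -0.037]
force: [0.1, -0.6, 0.4]
width: 0.0582
gripper_force: 0.3
```

```bash
python3 - <<'E'
from h import *
p,r,s=state();print(p,s['width'],s['gripper_force'],s['force'])
go(np.array([.42,-.1,.30]),Rlane)
E
```

```text
[ 0.50597095 -0.34987935  0.08829865] 0.058201671301667264 0.26594387323712 [ 0.09175145 -0.59762408  0.43647165]
shift cm [ 26.99  -8.81 -18.45] turn deg [ 0.    0.01 -0.04] t 6.8
```

Emit:
send_rows([
  [255,[0,0,0],[0,0,0]],
  [255,[0,0,0],[0,0,0]],
  [255,[0,0,0],[0,0,0]],
])

```text
clock: 7.1
eef_pos: [0.5056, -0.3498, 0.0881]
orientation: [0.709, 0.703, 0.037, -0.037]
force: [-1.9, -0.7, 5.6]
width: 0.0559
gripper_force: 25.0
```

```bash
python3 - <<'E'
from h import *
p,r,s=state();print(p,s['width'],s['gripper_force'],s['force'])
# tin pose in tool frame
b=R.from_euler('z',np.pi/2-.0079)*R.from_euler('y',-np.radians(6))
print('tin center in tool',r.inv().apply(np.array([.5053,-.346,.066])-p), (r.inv()*b).as_matrix().round(3).tolist())
E
```

```text
[ 0.50561673 -0.34983245  0.08810663] 0.055905586022518806 24.99916930217296 [-1.91494117 -0.6854906   5.57733033]
tin center in tool [ 0.00149177 -0.00032905  0.02238655] [[1.0, -0.001, 0.0], [-0.001, -1.0, -0.001], [0.0, 0.001, -1.0]]
```

Emit:
send_rows([
  [255,[0,0,-1],[0,0,0]],
  [255,[0,0,-2],[0,0,0]],
  [255,[0,0,-3],[0,0,0]],
  [255,[0,0,-3],[0,0,0]],
  [255,[0,0,-2],[0,0,0]],
])

```text
clock: 7.6
eef_pos: [0.5056, -0.3612, 0.1978]
orientation: [0.709, 0.703, 0.037, -0.037]
force: [0.8, -0.0, -3.8]
width: 0.0555
gripper_force: 25.0
```

```bash
cat >> h.py <<'E'
YAW=-.14
Rr_=R.from_euler('z',YAW)*R.from_euler('y',-np.radians(32)); up,ry,rn=Rr_.as_matrix().T
Rrack=frame(ry,-rn)
nest1=np.array([.5399,.2757,.080])
def rows(p,Rt,n):
    """per-row increments for a straight path with even turning"""
    p0,R0,s=state(); dr=(R0.inv()*Rt).as_rotvec()/n; d=(p-p0)/n
    for i in range(n): print((R0*R.from_rotvec(dr*i)).inv().apply(d).__mul__(100).round(1),np.degrees(dr).round(1))
E
python3 - <<'E'
from h import *
pl=nest1+.006*up-Rrack.apply([.0015,0,.0224]); print('place tcp',pl,'pre',pl+.11*rn)
rows(np.array([.42,-.08,.30]),R.from_rotvec([0,0,0])*frame([.75,.75,0],[.1,-.1,-1]),8)
E
```

```text
place tcp [0.53444408 0.27646886 0.10297067] pre [0.47672328 0.28460298 0.19625596]
[ 3.6 -1.1 -0.9] [-0.1 -1.7 -5.7]
[ 3.7 -0.7 -1. ] [-0.1 -1.7 -5.7]
[ 3.7 -0.4 -1.1] [-0.1 -1.7 -5.7]
[ 3.7  0.  -1.2] [-0.1 -1.7 -5.7]
[ 3.6  0.4 -1.3] [-0.1 -1.7 -5.7]
[ 3.5  0.7 -1.4] [-0.1 -1.7 -5.7]
[ 3.4  1.1 -1.5] [-0.1 -1.7 -5.7]
[ 3.2  1.4 -1.6] [-0.1 -1.7 -5.7]
```

Emit:
send_rows([
  [255,[2,-0.5,-2],[0,-1,-3]],
  [255,[3.6,-0.8,-2],[0,-1.7,-5.7]],
  [255,[3.7,-0.4,-1.5],[0,-1.7,-5.7]],
  [255,[3.7,0,-1.2],[0,-1.7,-5.7]],
  [255,[3.6,0.4,-1.2],[0,-1.7,-5.7]],
])

```text
clock: 8.1
eef_pos: [0.4632, -0.2019, 0.2833]
orientation: [0.534, 0.845, -0.004, 0.018]
force: [0.4, 0.2, -4.2]
width: 0.0557
gripper_force: 25.0
```

Emit:
send_rows([
  [255,[3.5,0.7,-1.4],[0,-1.7,-5.7]],
  [255,[3.4,1.1,-1.5],[0,-1.7,-5.7]],
  [255,[3.2,1.4,-1.6],[0,-1.7,-5.7]],
])

```text
clock: 8.4
eef_pos: [0.4365, -0.0962, 0.3213]
orientation: [0.402, 0.914, -0.03, 0.055]
force: [1.6, 0.2, -4.5]
width: 0.0562
gripper_force: 25.0
```

```bash
python3 - <<'E'
from h import *
print(state()[0],state()[2]['width'])
rows(np.array([0.44,.285,.27]),Rrack,9)
E
```

```text
[ 0.43645777 -0.09617983  0.32131648] 0.05615015724998496
[3.1 2.9 0.1] [-1.5 -2.7 -4.1]
[2.9 3.1 0.1] [-1.5 -2.7 -4.1]
[2.7 3.3 0. ] [-1.5 -2.7 -4.1]
[2.5 3.5 0. ] [-1.5 -2.7 -4.1]
[2.2 3.7 0. ] [-1.5 -2.7 -4.1]
[1.9 3.8 0. ] [-1.5 -2.7 -4.1]
[1.6 3.9 0. ] [-1.5 -2.7 -4.1]
[1.4 4.1 0.1] [-1.5 -2.7 -4.1]
[1.1 4.1 0.1] [-1.5 -2.7 -4.1]
```

Emit:
send_rows([
  [255,[3.1,2.9,0.1],[-1.5,-2.7,-4.1]],
  [255,[2.9,3.1,0.1],[-1.5,-2.7,-4.1]],
  [255,[2.7,3.3,0],[-1.5,-2.7,-4.1]],
  [255,[2.5,3.5,0],[-1.5,-2.7,-4.1]],
  [255,[2.2,3.7,0],[-1.5,-2.7,-4.1]],
])

```text
clock: 8.9
eef_pos: [0.4393, 0.1154, 0.2929]
orientation: [0.223, 0.957, -0.027, 0.182]
force: [1.9, 0.0, -3.1]
width: 0.0561
gripper_force: 25.0
```

Emit:
send_rows([
  [255,[1.9,3.8,0],[-1.5,-2.7,-4.1]],
  [255,[1.6,3.9,0],[-1.5,-2.7,-4.1]],
  [255,[1.4,4.1,0],[-1.5,-2.7,-4.1]],
  [255,[1.1,4.1,0],[-1.5,-2.7,-4.1]],
  [255,[0,0,0],[0,0,0]],
])

```text
clock: 9.4
eef_pos: [0.4399, 0.2866, 0.2691]
orientation: [0.068, 0.959, -0.023, 0.274]
force: [-0.6, -1.2, -5.0]
width: 0.0556
gripper_force: 25.0
```

```bash
python3 - <<'E'
from h import *
print(state()[0],state()[2]['width'])
pl=nest1+.006*up-Rrack.apply([.0015,0,.0224])
go(pl+.06*rn,Rrack)
E
```

```text
[0.43992303 0.28661382 0.26908784] 0.05560784522900958
shift cm [ 0.74  0.42 13.12] turn deg [-0.48 -0.04 -0.01] t 9.4
```

Emit:
send_rows([
  [255,[0.2,0.1,3],[-0.2,0,0]],
  [255,[0.2,0.1,4],[-0.2,0,0]],
  [255,[0.2,0.1,4],[0,0,0]],
  [255,[0.1,0.1,2],[0,0,0]],
  [255,[0,0,0],[0,0,0]],
])

```text
clock: 9.9
eef_pos: [0.5041, 0.2738, 0.1535]
orientation: [0.072, 0.959, -0.024, 0.273]
force: [-0.6, -0.3, -4.2]
width: 0.056
gripper_force: 25.0
```

```bash
python3 - <<'E'
from h import *
print(state()[0],state()[2]['width'],state()[2]['force'])
pl=nest1+.006*up-Rrack.apply([.0015,0,.0224])
go(pl,Rrack)
c,K,T=snap('wrist')
L=lambda a,b,col:cv2.line(c,tuple(int(i) for i in proj(a,K,T)[0].round()),tuple(int(i) for i in proj(b,K,T)[0].round()),col,1)
for s in (-.036,.036): L(nest1+s*ry+.014*rn-.03*up,nest1+s*ry+.014*rn+.095*up,(255,0,0))
L(nest1-.05*ry-.052*up+.022*rn,nest1+.05*ry-.052*up+.022*rn,(0,255,0))
save('w6.png',np.clip(c.astype(int)*2,0,255).astype(np.uint8))
E
```

```text
[0.50407346 0.2737505  0.1534695 ] 0.0560492012314407 [-0.61476688 -0.31426245 -4.19375881]
shift cm [0.14 0.76 5.85] turn deg [-0.66 -0.21 -0.4 ] t 9.9
```

View pics/w6.png

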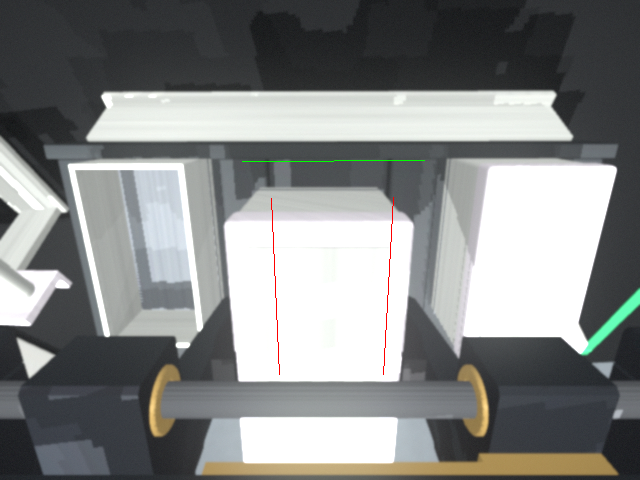

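Both nest edges (275 and 392) and the ledge (row 158) match the projected lines. The tin sits slightly left, as computed. I'll correct that and lower it.

Emit:
send_rows([
  [255,[0.1,0.4,0.5],[-0.4,-0.1,-0.2]],
  [255,[0,0.3,1.5],[-0.3,-0.1,-0.2]],
  [255,[0,0,1.5],[0,0,0]],
  [255,[0,0,0.7],[0,0,0]],
  [255,[0,0,0],[0,0,0]],
])

```text
clock: 10.45
eef_pos: [0.5282, 0.2808, 0.1217]
orientation: [0.066, 0.958, -0.016, 0.278]
force: [-0.1, -0.1, -4.4]
width: 0.0556
gripper_force: 25.0
```

```bash
python3 - <<'E'
from h import *
print(state()[0],state()[2]['width'],state()[2]['force'])
pl=nest1+.006*up-Rrack.apply([.0015,0,.0224])
go(pl,Rrack)
E
```

```text
[0.52823587 0.28081548 0.12172562] 0.055645121950187816 [-0.09007215 -0.14607598 -4.43936386]
shift cm [ 0.43 -0.36  1.94] turn deg [ 0.4   0.32 -0.01] t 10.45
```

Emit:
send_rows([
  [255,[0.3,-0.2,0.6],[0.2,0.2,0]],
  [255,[0,0,0.5],[0,0,0]],
  [255,[0,0,0.3],[0,0,0]],
  [255,[0,0,0],[0,0,0]],
])

```text
clock: 10.85
eef_pos: [0.5331, 0.2786, 0.1088]
orientation: [0.067, 0.959, -0.017, 0.276]
force: [0.2, 0.1, -4.5]
width: 0.0561
gripper_force: 25.0
```

```bash
python3 - <<'E'
from h import *
pl=nest1+.006*up-Rrack.apply([.0015,0,.0224])
for i in range(3): snap('wrist');print(state()[2]['force'],state()[2]['moment']);go(pl,Rrack)
E
```

```text
[-0.83859398  0.25232928 -4.07609772] [0.12926044 0.64602809 0.00464877]
shift cm [ 0.18 -0.21  0.6 ] turn deg [ 0.27  0.18 -0.01] t 10.9
[-0.13027469 -0.86950706 -5.55739042] [ 0.15278307  0.58385842 -0.02566085]
shift cm [ 0.2  -0.22  0.62] turn deg [ 0.29  0.19 -0.02] t 10.95
[-0.19148757 -0.22204054 -4.0243674 ] [0.10582108 0.66573283 0.00249335]
shift cm [ 0.21 -0.23  0.63] turn deg [ 0.3   0.2  -0.02] t 11.0
```

Still free. I'll lower it in fine steps and watch the force.

Emit:
send_rows([
  [255,[0,-0.1,0.2],[0.2,0.2,0]],
  [255,[0,-0.1,0.2],[0,0,0]],
  [255,[0,0,0],[0,0,0]],
])

```text
clock: 11.3
eef_pos: [0.5349, 0.2763, 0.1056]
orientation: [0.067, 0.959, -0.019, 0.275]
force: [-0.6, 0.2, -4.3]
width: 0.0556
gripper_force: 25.0
```

Emit:
send_rows([
  [255,[0,0,0.1],[0,0,0]],
  [255,[0,0,0.1],[0,0,0]],
  [255,[0,0,0],[0,0,0]],
])

```text
clock: 11.6
eef_pos: [0.536, 0.2763, 0.104]
orientation: [0.067, 0.959, -0.019, 0.275]
force: [0.0, 0.3, -4.7]
width: 0.0556
gripper_force: 25.0
```

```bash
python3 - <<'E'
from h import *
pl=nest1+.006*up-Rrack.apply([.0015,0,.0224])
for i in range(2): snap('wrist');print(state()[2]['force'],state()[2]['moment']);go(pl,Rrack)
E
```

```text
[ 0.71596222 -0.21470399 -4.71785558] [0.0836175  0.67367572 0.01752112]
shift cm [ 0.18 -0.01  0.01] turn deg [ 0.08 -0.02 -0.02] t 11.65
[-0.25778265  1.01197286 -4.70623062] [ 0.09875056  0.57748426 -0.01613784]
shift cm [ 0.19 -0.01  0.01] turn deg [ 0.08 -0.01 -0.01] t 11.7
```

Emit:
send_rows([
  [255,[0,0,0.1],[0,0,0]],
  [255,[0,0,0.1],[0,0,0]],
  [255,[0,0,0],[0,0,0]],
])

```text
clock: 12.0
eef_pos: [0.537, 0.2762, 0.1023]
orientation: [0.067, 0.959, -0.019, 0.275]
force: [-0.4, -0.5, -4.1]
width: 0.0559
gripper_force: 25.0
```

Emit:
send_rows([
  [255,[0,0,0.1],[0,0,0]],
  [255,[0,0,0],[0,0,0]],
])

```text
clock: 12.2
eef_pos: [0.5375, 0.2761, 0.1014]
orientation: [0.067, 0.959, -0.019, 0.275]
force: [1.1, 0.2, -4.5]
width: 0.0557
gripper_force: 25.0
```

```bash
python3 - <<'E'
from h import *
pl=nest1+.006*up-Rrack.apply([.0015,0,.0224])
for i in range(2): snap('wrist');print(state()[2]['force'],state()[2]['moment']);go(pl,Rrack)
E
```

```text
[ 0.25570734 -0.63005914 -4.31730463] [ 0.12150651  0.5720459  -0.00962452]
shift cm [ 0.19 -0.01 -0.29] turn deg [ 0.08 -0.02 -0.01] t 12.25
[-0.02044652  0.31924624 -3.55311664] [ 0.06866225  0.61626447 -0.02615732]
shift cm [ 0.19 -0.01 -0.29] turn deg [ 0.08 -0.02 -0.02] t 12.3
```

Emit:
send_rows([
  [255,[0,0,0.1],[0,0,0]],
  [255,[0,0,0.1],[0,0,0]],
  [255,[0,0,0],[0,0,0]],
])

```text
clock: 12.6
eef_pos: [0.5383, 0.2764, 0.1013]
orientation: [0.068, 0.959, -0.018, 0.275]
force: [-12.6, 0.0, 8.3]
width: 0.0556
gripper_force: 25.0
```

Emit:
send_rows([
  [255,[0,0,0.1],[0,0,0]],
  [255,[0,0,0],[0,0,0]],
])

```text
clock: 12.8
eef_pos: [0.5385, 0.2763, 0.1012]
orientation: [0.068, 0.959, -0.018, 0.275]
force: [-20.9, -1.5, 16.7]
width: 0.0554
gripper_force: 25.0
```

```bash
python3 - <<'E'
from h import *
pl=nest1+.006*up-Rrack.apply([.0015,0,.0224])
for i in range(2): snap('wrist');print(state()[2]['force'],state()[2]['moment']);go(pl,Rrack)
E
```

```text
[-20.88921856  -1.69584948  17.25088292] [-0.46474217  1.66191805 -0.44329461]
shift cm [ 0.25 -0.04 -0.36] turn deg [ 0.08  0.06 -0.1 ] t 12.85
[-21.36718775  -0.12431565  17.15522863] [-0.49705646  1.70207492 -0.40849605]
shift cm [ 0.24 -0.04 -0.36] turn deg [ 0.08  0.06 -0.1 ] t 12.9
```

Contact with the plate. I'll relieve the pressure and open partly.

Emit:
send_rows([
  [255,[0,0,-0.2],[0,0,0]],
  [200,[0,0,0],[0,0,0]],
  [55,[0,0,0],[0,0,0]],
  [55,[0,0,0],[0,0,0]],
  [55,[0,0,0],[0,0,0]],
])

```text
clock: 13.4
eef_pos: [0.5389, 0.2765, 0.1015]
orientation: [0.067, 0.959, -0.018, 0.276]
force: [0.6, 0.0, 0.5]
width: 0.0689
gripper_force: 0.0
```

Emit:
send_rows([
  [55,[0,0,0],[0,0,0]],
  [55,[0,0,-0.5],[0,0,0]],
  [55,[0,0,-2],[0,0,0]],
  [55,[0,0,-4],[0,0,0]],
  [55,[0,0,-4],[0,0,0]],
])

```text
clock: 13.9
eef_pos: [0.4819, 0.2832, 0.19]
orientation: [0.067, 0.959, -0.019, 0.274]
force: [0.4, 1.3, 0.7]
width: 0.0689
gripper_force: 0.0
```

```bash
python3 - <<'E'
from h import *
# next: grasp of fresh: refine
c,K,T=snap('wrist');np.savez('w7.npz',c=c,K=K,T=T)
for n,p in (('fresh',np.array([.5539,.372,.0795])),('nest1',nest1)):
    q=proj(lidpts(np.r_[p,Rr_.as_rotvec()]),K,T); print(n,q.round().tolist())
    cv2.polylines(c,[q.astype(np.int32)],True,(255,0,0),1)
save('w7.png',c); print(state()[0],state()[2]['width'])
E
```

```text
fresh [[444.0, 161.0], [427.0, 323.0], [512.0, 323.0], [544.0, 161.0]]
nest1 [[270.0, 161.0], [277.0, 324.0], [363.0, 324.0], [371.0, 161.0]]
[0.48266904 0.28588645 0.19712327] 0.06901445647728437
```

View pics/w7.png

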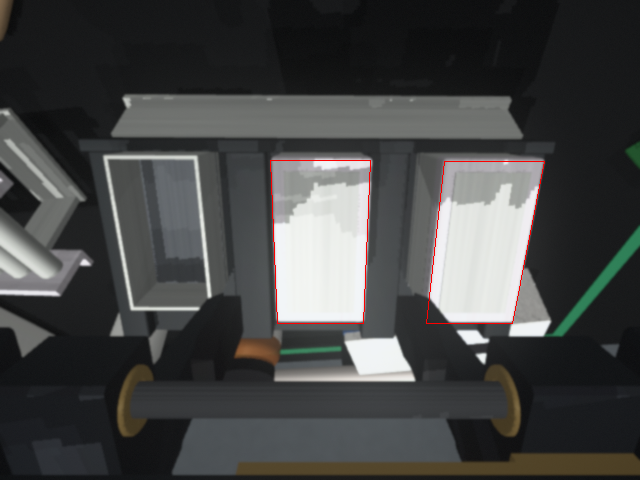

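tin_done lies home in the middle nest; its lid outline matches the nest1 prediction. The fresh tin also matches, at (444-544, 161-323). I'll move over it.

```bash
python3 - <<'E'
from h import *
f=np.array([.5539,.372,.0785]); tg=f+.022*rn; go(tg,Rrack); go(tg+.07*rn,Rrack)
E
```

```text
shift cm [ 1.4   9.44 11.02] turn deg [ 0.41  0.25 -0.16] t 13.95
shift cm [1.37 9.49 4.02] turn deg [ 0.41  0.25 -0.16] t 13.95
```

Emit:
send_rows([
  [38,[0.4,2.5,0],[0.2,0.1,0]],
  [38,[0.5,4,0.5],[0.2,0.1,-0.1]],
  [38,[0.5,3,2],[0,0,0]],
  [38,[0,0,1.5],[0,0,0]],
  [38,[0,0,0],[0,0,0]],
])

```text
clock: 14.45
eef_pos: [0.5046, 0.3752, 0.1455]
orientation: [0.067, 0.96, -0.024, 0.272]
force: [-0.5, 0.1, -1.1]
width: 0.0752
gripper_force: 0.0
```

```bash
python3 - <<'E'
from h import *
f=np.array([.5539,.372,.0785]); tg=f+.022*rn; snap('wrist');snap('wrist');go(tg,Rrack); print(state()[2]['width'])
E
```

```text
shift cm [-0.52  0.44  6.24] turn deg [-0.44 -0.27  0.1 ] t 14.55
0.07499228633642901
```

Emit:
send_rows([
  [38,[-0.4,0.3,0.5],[-0.3,-0.2,0]],
  [38,[0,0.1,1.5],[-0.1,0,0]],
  [38,[0,0,2],[0,0,0]],
  [38,[0,0,0.8],[0,0,0]],
  [38,[0,0,0],[0,0,0]],
])

```text
clock: 15.05
eef_pos: [0.5344, 0.3748, 0.1078]
orientation: [0.067, 0.959, -0.02, 0.274]
force: [0.6, 0.4, -0.2]
width: 0.075
gripper_force: 0.0
```

```bash
python3 - <<'E'
from h import *
f=np.array([.5539,.372,.0785]); tg=f+.022*rn; snap('wrist');snap('wrist');go(tg,Rrack); print(state()[2]['width'],state()[2]['force'])
E
```

```text
shift cm [-0.02 -0.12  1.47] turn deg [ 0.06 -0.02  0.07] t 15.15
0.07474555741247571 [ 0.15028713  0.3587353  -0.24284815]
```

Emit:
send_rows([
  [38,[0,-0.1,0.7],[0,0,0]],
  [38,[0,0,0.6],[0,0,0]],
  [38,[0,0,0],[0,0,0]],
  [255,[0,0,0],[0,0,0]],
  [255,[0,0,0],[0,0,0]],
], grip_force=25)

```text
clock: 15.65
eef_pos: [0.5412, 0.3745, 0.0987]
orientation: [0.066, 0.959, -0.019, 0.275]
force: [-0.5, 0.4, 0.4]
width: 0.0613
gripper_force: 0.0
```

Emit:
send_rows([
  [255,[0,0,0],[0,0,0]],
  [255,[0,0,0],[0,0,0]],
  [255,[0,0,0],[0,0,0]],
  [255,[0,0,0],[0,0,0]],
])

```text
clock: 16.05
eef_pos: [0.5412, 0.3746, 0.0988]
orientation: [0.066, 0.959, -0.019, 0.275]
force: [0.1, -0.5, 0.4]
width: 0.0558
gripper_force: 25.0
```

```bash
python3 - <<'E'
from h import *
p,r,s=state(); f=np.array([.5539,.372,.0785]); print(p,'tin in tool',r.inv().apply(f-p),s['width'],s['gripper_force'],s['force'])
E
```

```text
[0.5412138  0.37455312 0.09879774] tin in tool [-0.00019776 -0.00080493  0.02405763] 0.05584491549933086 24.98776085441932 [ 0.07388892 -0.46779256  0.37227444]
```

Emit:
send_rows([
  [255,[0,0,-1],[0,0,0]],
  [255,[0,0,-2],[0,0,0]],
  [255,[0,0,-3.5],[0,0,0]],
  [255,[0,0,-4],[0,0,0]],
  [255,[0,0,-4],[0,0,0]],
])

```text
clock: 16.55
eef_pos: [0.463, 0.3836, 0.2208]
orientation: [0.066, 0.959, -0.02, 0.273]
force: [0.1, 0.7, -2.9]
width: 0.0553
gripper_force: 25.0
```

```bash
python3 - <<'E'
from h import *
p,r,s=state(); print(p,s['width'],s['force'])
load=np.array([.5078,-.028,.098]); tg=load+.024*tn; print(tg)
go(tg+np.array([0,0,.15]),Rlane); rows(tg+np.array([-.03,0,.17]),Rlane,14)
E
```

```text
[0.46302933 0.38361977 0.22079786] 0.05531053200557832 [ 0.07631866  0.73578698 -2.91608033]
[ 0.50778018 -0.0305086   0.12186853]
shift cm [-11.28 -40.41   1.09] turn deg [18.61 31.05 81.69] t 16.55
[-0.7 -2.9 -0.2] [1.3 2.2 5.8]
[-1.  -2.8 -0.1] [1.3 2.2 5.8]
[-1.3 -2.7 -0.1] [1.3 2.2 5.8]
[-1.5 -2.6 -0.1] [1.3 2.2 5.8]
[-1.8 -2.4 -0.1] [1.3 2.2 5.8]
[-2.  -2.2 -0.1] [1.3 2.2 5.8]
[-2.2 -2.  -0.2] [1.3 2.2 5.8]
[-2.4 -1.8 -0.2] [1.3 2.2 5.8]
[-2.6 -1.5 -0.3] [1.3 2.2 5.8]
[-2.7 -1.3 -0.3] [1.3 2.2 5.8]
[-2.8 -1.  -0.4] [1.3 2.2 5.8]
[-2.9 -0.7 -0.5] [1.3 2.2 5.8]
[-2.9 -0.4 -0.6] [1.3 2.2 5.8]
[-2.9 -0.1 -0.7] [1.3 2.2 5.8]
```

Emit:
send_rows([
  [255,[-0.7,-2,-2.5],[1.3,2.2,5.8]],
  [255,[-1,-2.8,-1.5],[1.3,2.2,5.8]],
  [255,[-1.3,-2.7,-0.5],[1.3,2.2,5.8]],
  [255,[-1.5,-2.6,-0.1],[1.3,2.2,5.8]],
  [255,[-1.8,-2.4,-0.1],[1.3,2.2,5.8]],
])

```text
clock: 17.05
eef_pos: [0.4497, 0.2486, 0.2817]
orientation: [0.322, 0.931, 0.003, 0.173]
force: [0.5, -1.1, -3.9]
width: 0.0559
gripper_force: 25.0
```

Emit:
send_rows([
  [255,[-2,-2.2,-0.1],[1.3,2.2,5.8]],
  [255,[-2.2,-2,0],[1.3,2.2,5.8]],
  [255,[-2.4,-1.8,0],[1.3,2.2,5.8]],
  [255,[-2.6,-1.5,0],[1.3,2.2,5.8]],
  [255,[-2.7,-1.3,0],[1.3,2.2,5.8]],
])

```text
clock: 17.55
eef_pos: [0.4578, 0.1004, 0.2974]
orientation: [0.552, 0.831, 0.025, 0.059]
force: [0.1, -0.6, -3.9]
width: 0.0556
gripper_force: 25.0
```

```bash
python3 - <<'E'
from h import *
p,r,s=state(); print(p,s['width'],s['force'])
tg=np.array([.5078,-.0305,.1219])
rows(tg+np.array([0,0,.12]),Rlane,5)
E
```

```text
[0.45783616 0.10036468 0.29736858] 0.05563228173762742 [ 0.08005687 -0.64507813 -3.91327529]
[-2.7 -0.2  1.3] [1.1 1.7 4.7]
[-2.8  0.   1.2] [1.1 1.7 4.7]
[-2.8  0.3  1.1] [1.1 1.7 4.7]
[-2.8  0.5  1. ] [1.1 1.7 4.7]
[-2.8  0.8  0.9] [1.1 1.7 4.7]
```

Emit:
send_rows([
  [255,[-2.7,-0.2,1.3],[1.1,1.7,4.7]],
  [255,[-2.8,0,1.2],[1.1,1.7,4.7]],
  [255,[-2.8,0.3,1.1],[1.1,1.7,4.7]],
  [255,[-2.8,0.5,1],[1.1,1.7,4.7]],
  [255,[-2,0.5,0.7],[0.3,0.5,1.2]],
])

```text
clock: 18.05
eef_pos: [0.5057, -0.0247, 0.2445]
orientation: [0.687, 0.725, 0.035, -0.021]
force: [-0.6, 0.1, -3.0]
width: 0.0558
gripper_force: 25.0
```

Emit:
send_rows([
  [255,[0,0,0],[0,0,0]],
  [255,[0,0,0],[0,0,0]],
])

```text
clock: 18.25
eef_pos: [0.5053, -0.0228, 0.2452]
orientation: [0.686, 0.726, 0.036, -0.021]
force: [0.6, 0.7, -3.0]
width: 0.0555
gripper_force: 25.0
```

```bash
python3 - <<'E'
from h import *
p,r,s=state(); print(p,s['width'],s['force'])
tg=np.array([.5078,-.0305,.1219]);go(tg,Rlane)
E
```

```text
[ 0.50531937 -0.02282939  0.24524031] 0.055496853105455456 [ 0.57452211  0.69639588 -3.02950976]
shift cm [-1.75 -0.08 12.24] turn deg [0.97 1.42 3.77] t 18.25
```

Emit:
send_rows([
  [255,[-0.5,0,1],[0.5,0.7,1.9]],
  [255,[-0.4,0,2],[0.5,0.7,1.9]],
  [255,[0,0,3],[0,0,0]],
  [255,[0,0,2.5],[0,0,0]],
  [255,[0,0,0],[0,0,0]],
])

```text
clock: 18.75
eef_pos: [0.503, -0.0223, 0.1554]
orientation: [0.709, 0.703, 0.034, -0.04]
force: [-0.7, 0.5, -3.4]
width: 0.0559
gripper_force: 25.0
```

Emit:
send_rows([
  [255,[0,0,0],[0,0,0]],
])

```text
clock: 18.85
eef_pos: [0.5064, -0.023, 0.1598]
orientation: [0.709, 0.703, 0.037, -0.037]
force: [0.7, 0.4, -2.9]
width: 0.0557
gripper_force: 25.0
```

```bash
python3 - <<'E'
from h import *
p,r,s=state(); print(p,s['width'],s['force'])
tg=np.array([.5078,-.0305,.1219]);go(tg,Rlane)
# lane x check: rail inner edges in this wrist view near tin
c,K,T=snap('wrist');go(tg,Rlane)
ld=np.array([.0079,.9945,.1045])
for s in (-.037,.037):
    a=np.array([.5078,-.028,.098])+tn*.01+s*np.array([1,-.0079,0])
    for k in (.06,.09,.12): 
        q=proj(a+ld*k,K,T)[0]; u,v=q.round().astype(int); print(s,k,q.round(1), c[v,u-10:u+11,1].tolist() if 0<=v<480 else '')
E
```

```text
[ 0.50640128 -0.02304548  0.15979584] 0.05569920563145381 [ 0.66140753  0.39296091 -2.8983404 ]
shift cm [-1.13  0.15  3.69] turn deg [-0.03  0.04  0.01] t 18.85
shift cm [-1.12  0.02  3.84] turn deg [0.13 0.07 0.03] t 18.9
-0.037 0.06 [252.3 185. ] [245, 246, 246, 246, 246, 246, 246, 246, 244, 233, 189, 145, 133, 131, 131, 134, 153, 183, 198, 201, 202]
-0.037 0.09 [249.  126.6] [255, 255, 255, 255, 255, 255, 255, 255, 254, 248, 199, 142, 130, 130, 132, 145, 196, 244, 253, 254, 254]
-0.037 0.12 [245.3  62. ] [35, 37, 36, 36, 36, 39, 43, 46, 45, 46, 46, 46, 46, 46, 45, 46, 46, 46, 46, 45, 45]
0.037 0.06 [389.7 185. ] [201, 199, 189, 166, 137, 121, 118, 118, 117, 123, 156, 206, 229, 235, 236, 236, 235, 236, 236, 236, 236]
0.037 0.09 [393.4 126.7] [215, 199, 188, 174, 147, 123, 116, 114, 114, 115, 126, 168, 218, 233, 235, 235, 235, 235, 235, 235, 235]
0.037 0.12 [397.5  62.1] [83, 86, 88, 89, 92, 94, 94, 95, 96, 95, 96, 96, 95, 96, 96, 95, 96, 95, 95, 95, 93]
```

Rail edges match the prediction within 1 px. I'll lower it.

Emit:
send_rows([
  [255,[-0.5,0,1],[0,0,0]],
  [255,[-0.4,0,1.2],[0,0,0]],
  [255,[0,0,0.7],[0,0,0]],
  [255,[0,0,0],[0,0,0]],
  [255,[0,0,0],[0,0,0]],
])

```text
clock: 19.4
eef_pos: [0.5071, -0.0296, 0.1307]
orientation: [0.709, 0.703, 0.037, -0.036]
force: [0.2, -1.2, -4.1]
width: 0.0559
gripper_force: 25.0
```

```bash
python3 - <<'E'
from h import *
tg=np.array([.5078,-.0305,.1219]);go(tg,Rlane);print(state()[2]['force'])
E
```

```text
shift cm [-0.19  0.07  0.87] turn deg [ 0.07  0.06 -0.  ] t 19.4
[ 0.20420881 -1.22717926 -4.06653387]
```

Emit:
send_rows([
  [255,[0,0,0.3],[0,0,0]],
  [255,[0,0,0.2],[0,0,0]],
  [255,[0,0,0],[0,0,0]],
])

```text
clock: 19.7
eef_pos: [0.5076, -0.029, 0.1262]
orientation: [0.709, 0.703, 0.038, -0.036]
force: [0.3, -0.4, -3.8]
width: 0.056
gripper_force: 25.0
```

Emit:
send_rows([
  [255,[0,0,0.1],[0,0,0]],
  [255,[0,0,0.1],[0,0,0]],
  [255,[0,0,0],[0,0,0]],
])

```text
clock: 20.0
eef_pos: [0.5077, -0.029, 0.1256]
orientation: [0.709, 0.704, 0.038, -0.035]
force: [-2.9, -2.0, 5.4]
width: 0.0557
gripper_force: 25.0
```

Emit:
send_rows([
  [255,[0,0,0.1],[0,0,0]],
  [255,[0,0,0],[0,0,0]],
])

```text
clock: 20.2
eef_pos: [0.5077, -0.029, 0.1255]
orientation: [0.709, 0.704, 0.038, -0.035]
force: [-5.1, -2.0, 11.9]
width: 0.0562
gripper_force: 25.0
```

Emit:
send_rows([
  [255,[0,0,-0.1],[0,0,0]],
  [0,[0,0,0],[0,0,0]],
  [0,[0,0,0],[0,0,0]],
  [0,[0,0,0],[0,0,0]],
  [0,[0,0,0],[0,0,0]],
])

```text
clock: 20.7
eef_pos: [0.5075, -0.0288, 0.124]
orientation: [0.709, 0.703, 0.037, -0.036]
force: [-0.1, 0.2, 0.1]
width: 0.0858
gripper_force: 0.0
```

Emit:
send_rows([
  [0,[0,0,-1],[0,0,0]],
  [0,[0,0,-3],[0,0,0]],
  [0,[0,0,-4],[0,0,0]],
  [0,[0,0,-4],[0,0,0]],
  [0,[0,0,-4],[0,0,0]],
])

```text
clock: 21.2
eef_pos: [0.5067, -0.0455, 0.2855]
orientation: [0.709, 0.703, 0.038, -0.035]
force: [0.5, 0.6, 0.4]
width: 0.088
gripper_force: 0.0
```

Emit:
send_rows([
  [0,[0,0,0],[0,0,0]],
  [0,[0,0,0],[0,0,0]],
  [0,[0,0,0],[0,0,0]],
  [0,[0,0,0],[0,0,0]],
  [0,[0,0,0],[0,0,0]],
])

```text
clock: 21.7
eef_pos: [0.506, -0.0451, 0.2816]
orientation: [0.709, 0.703, 0.037, -0.037]
force: [0.4, 0.5, 0.1]
width: 0.0883
gripper_force: 0.0
```

Emit:
send_rows([
  [0,[0,0,0],[0,0,0]],
  [0,[0,0,0],[0,0,0]],
  [0,[0,0,0],[0,0,0]],
  [0,[0,0,0],[0,0,0]],
  [0,[0,0,0],[0,0,0]],
])

```text
clock: 22.2
eef_pos: [0.5069, -0.0453, 0.2834]
orientation: [0.709, 0.703, 0.037, -0.036]
force: [-0.7, -0.4, 0.1]
width: 0.0879
gripper_force: 0.0
```

Emit:
send_rows([
  [0,[0,0,0],[0,0,0]],
  [0,[0,0,0],[0,0,0]],
  [0,[0,0,0],[0,0,0]],
  [0,[0,0,0],[0,0,0]],
  [0,[0,0,0],[0,0,0]],
])

```text
clock: 22.7
eef_pos: [0.5069, -0.0454, 0.2833]
orientation: [0.709, 0.703, 0.037, -0.036]
force: [0.2, 0.0, -0.0]
width: 0.088
gripper_force: 0.0
```

```bash
python3 - <<'E'
from h import *
b=R.from_euler('z',np.pi/2-.0079)*R.from_euler('y',-np.radians(6))
c,K,T=snap('wrist'); t,Kt,Tt=snap('top'); s,Ks,Ts=snap('scene')
for im,k,tt,n in ((c,K,T,'wrist'),(t,Kt,Tt,'top'),(s,Ks,Ts,'scene')):
    for pp,Q in ((np.array([.5053,-.346,.066]),b),(nest1,Rr_)):
        q=proj(lidpts(np.r_[pp,Q.as_rotvec()]),k,tt); cv2.polylines(im,[q.astype(np.int32)],True,(255,0,0),1)
    print(n,[(round(m['conf'],2),np.round(m['at']).tolist()) for m in optics.masks_of('tin_done',n)])
print(state()[0])
a=cv2.resize(t[150:320,140:540],(800,340)); w=cv2.resize(c,(340,255)); z=cv2.resize(s[160:300,120:480],(460,179)); o=np.zeros((595,800,3),np.uint8);o[:340]=a;o[340:,:340]=w;o[340:519,340:]=z; save('fin.png',o)
E
```

```text
wrist [(0.74, [362.0, 33.0])]
top [(0.9, [256.0, 238.0])]
scene [(0.86, [396.0, 232.0])]
[ 0.50692411 -0.04534357  0.28330499]
```

View pics/fin.png

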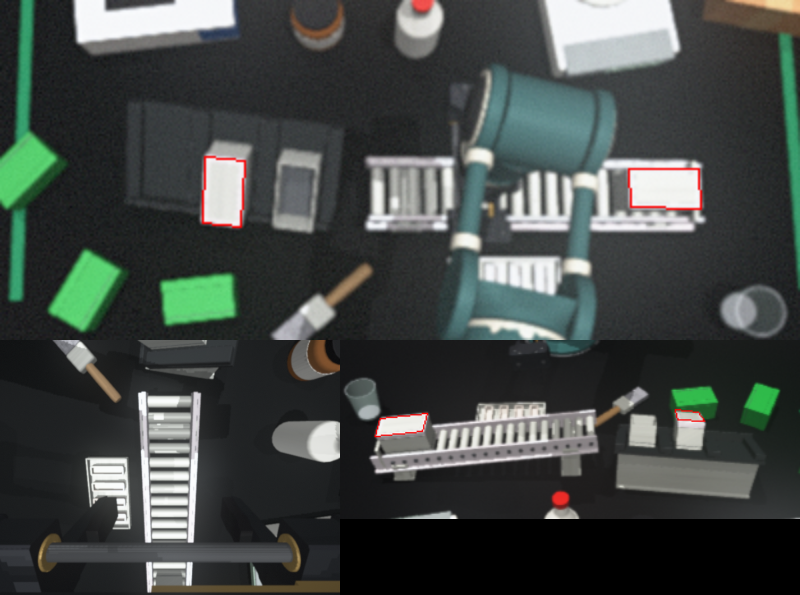

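The fresh tin rests at the stop inside its predicted outline in both the top and scene views. The analysed tin lies in nest1, and the bystanders are where they were.

```bash
python3 -c "
from bench import ctrl; print(ctrl.close_job())"
```

```text
the job is handed in; nothing more can be done
None
```

The analysed tin lies home in the rack's middle nest, the fresh tin rolled down and rests against the lane stop, and the job is handed in at about 23 s on the robot's clock; the hand-in returned no verdict.

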